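# Sort knurled bolts by length with the gauge slot

### The arm

A 6-joint arm with a two-finger parallel gripper is mounted at the origin on the work surface. World frame = base frame: x ahead of the robot, y to its left, z up, the work surface at z = 0. Lengths are in mm, angles in rad, forces in N, time in s.
With the tool pointing down it reaches from about 275 to 825 mm from the base axis. Payload 4.9 kg.
Tool frame: the origin (TCP) lies midway between the tips of the shut fingers; the grasp point (between the pads) lies 19 mm behind it; z points along the fingers, y is the line along which they close (so a half turn about z gives the same grasp; the last joint's range is limited). The gripper opens to 85 mm and grips with 20 to 120 N. Pads are 22 mm wide; open, the fingers measure 114 mm over their backs; the gripper's body (76 mm by 85 mm) begins 54 mm behind the grasp point. The pads swing forward as they close: fully open they stand 13 mm farther back than shut.
Start: joints at [-1.285, 0.326, -0.193, 1.052, 0, 1.437], TCP at [224.181, -502.256, 231.281] pointing down, gripper open.
Joint ranges: [-2.65, 2.65], [-0.97, 1.79], [-1.3, 1.35], [-1.93, 2.1], [-1.47, 1.37], [-3.14, 3.14]. Speed limits (rad/s): [2.57, 2.57, 3.14, 3.14, 3.14, 3.14].

### API

Orientations are given as [roll, pitch, yaw] about the fixed x, y, z axes, in that order (R = Rz(yaw) Ry(pitch) Rx(roll)).
In Python, from bench import bot, solve_ik, imaging gives the robot as it stands. Calls block until the motion is done:
- bot.move_ptp(position, orientation): joint-space move of the TCP to a pose.
- bot.movel(position, rot=None, max_speed=150, threshold=None): straight line of the TCP; rot=None keeps the orientation; max_speed is the mean speed in mm/s. With threshold (N) it stops when the force on the tool has changed by that much, and returns True; else False.
- bot.move_j(angles): joint-space move.
- bot.grip(opening, effort=None): opening from 0.0 (shut) to 1.0 (fully open); effort is the grip in N (None keeps the last); returns when the fingers have stopped.
- bot.dwell(seconds).
- solve_ik(position, orientation): joint angles nearest the present ones, or None.
- bot.get_state(): the state.
- imaging.capture(name): name is "side" or "top"; returns the picture (384x512x3 uint8, blue, green, red); there is no depth.
- imaging.camera_model(name): a dict with "K" (3x3 intrinsics, pixels), "position" and "rotation" of the camera in the world. Camera axes: x right, y up, looking along -z (the intrinsics and any distortion apply to the point x, -y, -z); pixel columns grow to the right and rows downward; lengths in mm; the calibration is good to about 2 mm. A picture is of the moment at which its call begins. camera_model takes no time and is no camera call.
A pose or a line that the arm cannot do raises bot.IKError and nothing moves.
- bot.sign_off(): hands the job in; it is judged then, once.
The state is a dict: "t": time; "qpos": joint angles; "joint_velocities": joint speeds; "effort": joint torques, N m; "tcp_pos": TCP position; "orientation": TCP orientation; "contact_force": force on the tool from outside, world axes, zero at the start; "wrist_torque": the same for the moment, N m; "opening": opening from 0.0 (shut) to 1.0 (fully open); "gripper_force": force on a finger pad.
Only numpy, scipy, OpenCV 4.12 (cv2) and the standard library are available. Lean on these libraries where they do the work, as an engineer would, in place of code of your own. Each camera call takes 0.05 s, during which the arm holds its last target. There are 200 camera calls.

### The job

Take the three bolts one at a time from the sloping rack, and lower each one upright into the slot of the green gauge until it stops, to feel its length: on a short bolt the head comes down onto the prongs, on a long one the shank hits the base first and the head stays clear of them. Put each bolt, straight after its check and before taking the next, into its bin: short ones in the blue bin, long ones in the red bin. Do not disturb the oil can, the mug or the screwdriver.

Things in the scene. Friction and masses are not known exactly. Their poses are not given: they have to be found in the camera images.
- bolt_1: One of three steel bolts alike from above: round knurled head 24 mm across, 22 mm tall; plain shank 12 mm across, round-ended, 42 mm (short) or 54 mm (long) below the head. Which it is, and how many of each, is not told: feel it in the gauge. About 120 g. Starts in a rack hole, only the head showing. Origin: centre of the head's underside; z along the bolt towards the head's top.
- bolt_2: One of three steel bolts alike from above: round knurled head 24 mm across, 22 mm tall; plain shank 12 mm across, round-ended, 42 mm (short) or 54 mm (long) below the head. Which it is, and how many of each, is not told: feel it in the gauge. About 120 g. Starts in a rack hole, only the head showing. Origin: centre of the head's underside; z along the bolt towards the head's top.
- bolt_3: One of three steel bolts alike from above: round knurled head 24 mm across, 22 mm tall; plain shank 12 mm across, round-ended, 42 mm (short) or 54 mm (long) below the head. Which it is, and how many of each, is not told: feel it in the gauge. About 120 g. Starts in a rack hole, only the head showing. Origin: centre of the head's underside; z along the bolt towards the head's top.
- rack: Fixed wooden rack, 250 mm wide. Origin: below the bolt row, at bench level; z up, x away from the robot. Its block slopes 35 degrees, facing the robot and up, with three 13.5 mm square holes 30 mm deep, open below, mouths at (0, -70 / 0 / 70, 75) mm. The bolts lean 35 degrees, heads towards -x: out of the hole is along (-0.574, 0, 0.819).
- rack_shelf (a point): Middle of the lower front edge of a shelf that roofs the rack, 180 mm above the bench and 15 mm beyond (+x of) the line of hole mouths; axes as the rack's. The shelf is 260 mm wide, reaches 120 mm back, jars on it stand to 240 mm. A tool pointing straight down cannot reach the bolt heads beneath; one tilted along the bolt can.
- gauge: Fixed gauge, green with two level steel prongs, 100 x 70 mm. The green base (where a long shank stops) has its upper face 12 mm above the bench, the prongs' top face is at 58 mm. The slot between the prongs is 16 mm wide, open above, below and on the -x side, closed at x = +25 mm by a back wall as high as the prongs. Origin: centre of the underside, z up.
- gauge_seat (a point): Point in the middle of the slot, level with the prongs' top face (58 mm above the bench); x along the slot to its closed end, y across. The slot runs from 30 mm on the -x side to 35 mm on the +x side. With a bolt stopped upright here, its head's underside is level with this point (short) or 8 mm above it (long).
- bin_red: fixed red plastic open bin for the long bolts: 130 mm (its x) by 115 mm (its y) by 65 mm high outside, walls and floor 4 mm. Origin: centre of its underside, z up. The two bins and the gauge stand in a row in front of the rack, in any order.
- bin_blue: fixed blue plastic open bin for the short bolts: 130 mm (its x) by 115 mm (its y) by 65 mm high outside, walls and floor 4 mm. Origin: centre of its underside, z up. The two bins and the gauge stand in a row in front of the rack, in any order.
- oil_can: bystander: yellow can with a pale label and white lid, 56 mm across, 130 mm tall; origin under its centre. Leave it where it is.
- mug: bystander: blue mug, 76 mm across, 90 mm tall; origin under its centre. Leave it where it is.
- screwdriver: bystander: screwdriver with red handle lying on the bench; origin beneath its middle, x along it. Leave it where it is.

How it is judged:
By the outcome, as a careful person would: the job done as asked, in the order asked, and still so for the second after the job is handed in, with the robot touching nothing.
It also fails if it takes over 72 s, if anything falls off the work surface, if the arm or the gripper's body presses on something with over 40 N, if the wrist force passes 120 N, or if a joint passes its speed limit or range.

## Working session

There is one attempt and no reset: what is moved stays moved. The work goes in short steps, each a Python script; the robot and the scene stay as the last script left them, time stands still between calls to the robot, and variables do not carry over. Pictures are saved under pics/ and viewed, at most 10 in all, crops included, and the job is handed in when it is done.

```bash
mkdir -p pics; ls; python3 - <<'E'
from bench import bot, imaging
import cv2,numpy as np
for n in("top","side"):
    m=imaging.camera_model(n); print(n,{k:(np.round(v,4).tolist() if not isinstance(v,str) else v) for k,v in m.items()})
    cv2.imwrite(f"pics/{n}0.png",cv2.resize(imaging.capture(n),(800,600),interpolation=cv2.INTER_CUBIC))
print(bot.get_state())
E
```

```text
pics
top {'K': [[455.2162, 0.0, 254.9892], [0.0, 455.2162, 196.0045], [0.0, 0.0, 1.0]], 'position': [400.5818, -67.95, 1221.6314], 'rotation': [0.1442, -0.0023, -1.5504]}
side {'K': [[486.5565, 0.0, 257.9088], [0.0, 486.5565, 199.9082], [0.0, 0.0, 1.0]], 'position': [320.0355, 1056.1013, 802.5871], 'rotation': [1.0471, 0.0037, -2.9434]}
{'t': 0.1, 'qpos': array([-1.28522063e+00,  3.26873769e-01, -1.93479963e-01,  1.05201020e+00,
        9.88604193e-06,  1.43655568e+00]), 'joint_velocities': array([-0.00035649, -0.00214225,  0.00227833, -0.00026236, -0.00079009,
       -0.00055993]), 'effort': array([-6.62547754e-04, -4.44239151e+01,  2.63038337e+01,  7.87701487e-03,
       -3.10365422e-04, -7.58001534e-06]), 'tcp_pos': array([ 224.02020386, -501.73711184,  230.57945119]), 'orientation': array([-3.14004047e+00, -2.19602409e-04,  4.19816170e-01]), 'contact_force': array([ 0.44004368,  0.05200048, -0.68869936]), 'wrist_torque': array([-0.00861625, -0.07105603, -0.00306594]), 'gripper_force': 0.0, 'opening': 1.0030071825092053}
```

View pics/top0.png

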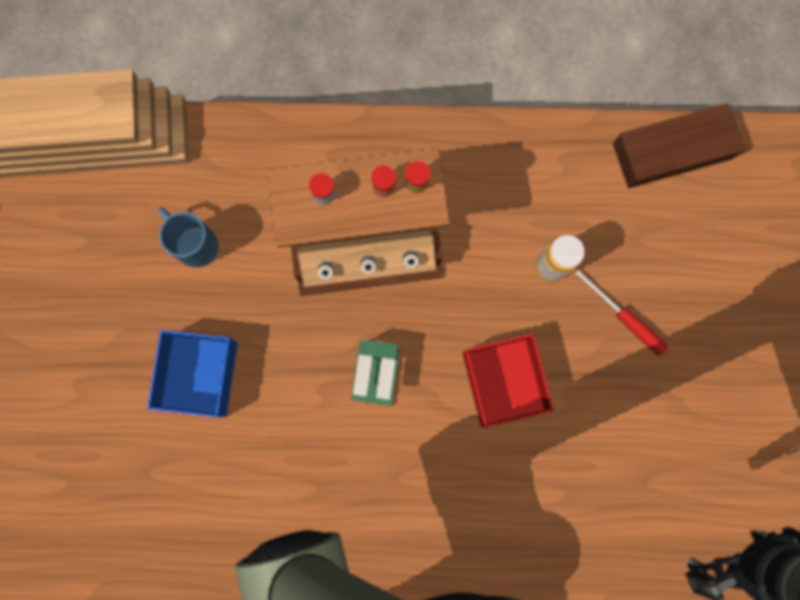

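View pics/side0.png

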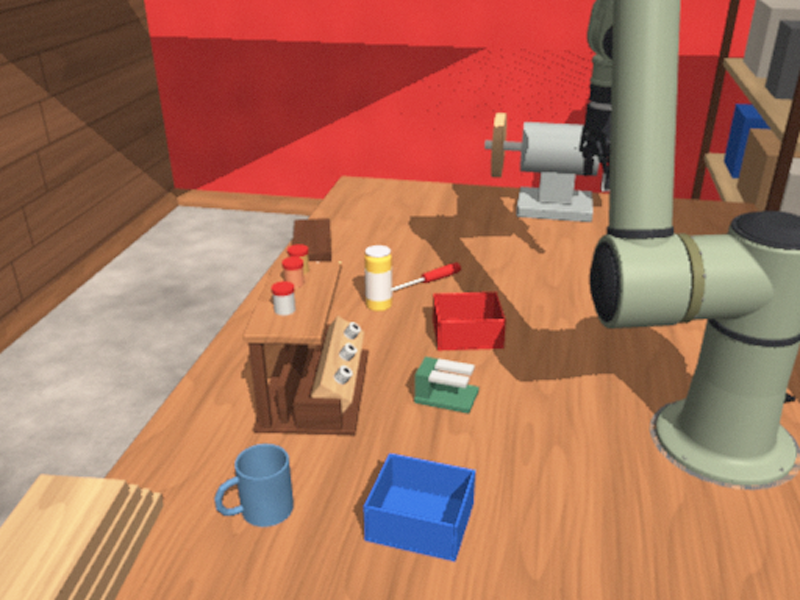

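The top view shows the bolt heads near (325,271), (368,266), (411,260). The gauge is near (376,373), the blue bin near (193,373) and the red bin near (508,380). In the side view the heads are at (344,375), (348,352), (352,330) and the gauge at (450,385). I'll take closer crops.

```bash
python3 - <<'E'
from bench import bot, imaging
import cv2,numpy as np
t=imaging.capture("top"); s=imaging.capture("side")
# top crop x180-290,y140-265 ; side crop x190-310, y195-285
a=cv2.resize(t[140:265,180:290],None,fx=4.8,fy=4.8,interpolation=cv2.INTER_CUBIC)
b=cv2.resize(s[195:285,190:310],None,fx=6.6,fy=6.6,interpolation=cv2.INTER_CUBIC)
cv2.imwrite("pics/a.png",a);cv2.imwrite("pics/b.png",b)
E
```

```text
(no output)
```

View pics/a.png

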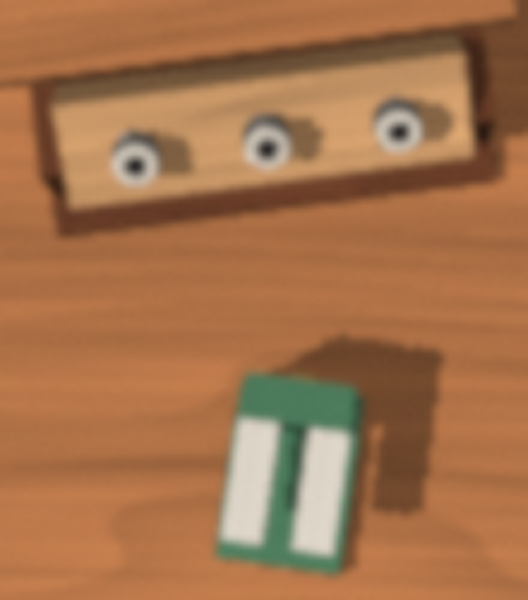

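View pics/b.png

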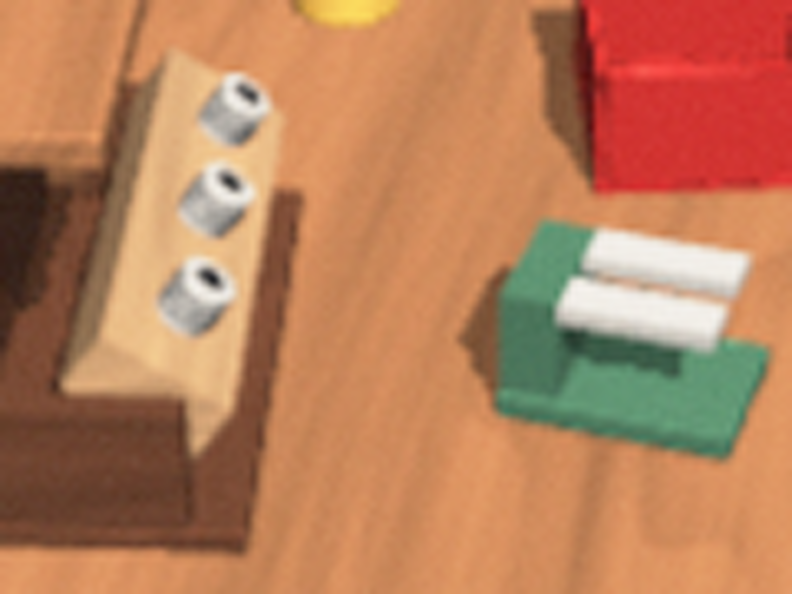

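```bash
cat > h.py <<'E'
from bench import bot, solve_ik, imaging
import numpy as np, cv2
from scipy.spatial.transform import Rotation as R
from scipy.optimize import least_squares
def rot(e): return R.from_euler('xyz',e)
def ray(n,p):
    m=imaging.camera_model(n);K=np.array(m["K"]);d=np.linalg.inv(K)@[p[0],p[1],1]
    return np.array(m["position"]), rot(m["rotation"]).apply(d*[1,-1,-1])
def on_z(n,p,z):
    o,d=ray(n,p); return o+d*(z-o[2])/d[2]
def tri(p,q):
    A=np.zeros((3,3));b=np.zeros(3);r=[ray("top",p),ray("side",q)]
    for o,d in r:
        d=d/np.linalg.norm(d);P=np.eye(3)-np.outer(d,d);A+=P;b+=P@o
    x=np.linalg.solve(A,b)
    return x,[np.linalg.norm(np.cross(x-o,d/np.linalg.norm(d))) for o,d in r]
top=lambda u:(180+(u[0]+.5)/4.8-.5,140+(u[1]+.5)/4.8-.5)
side=lambda u:(190+(u[0]+.5)/6.6-.5,195+(u[1]+.5)/6.6-.5)
full=lambda u:((u[0]+.5)*.64-.5,(u[1]+.5)*.64-.5)
E
python3 - <<'E'
from h import *
np.set_printoptions(precision=1,suppress=True)
T=[(135,165),(268,148),(399,131)];S=[(208,272),(229,183),(246,95)]
H=[]
for t,s in zip(T,S):
    x,e=tri(top(t),side(s)); H.append(x); print("head top",x,np.array(e))
    print("  on z=93:",on_z("top",top(t),93),on_z("side",side(s),93))
d=H[0]-H[2]; print("rack len",np.linalg.norm(d),"yaw",np.degrees(np.arctan2(-d[0],d[1])))
c=[(238,416),(281,420),(264,545),(220,541),(308,427),(352,430),(338,556),(291,551)]
P=np.array([on_z("top",top(u),58) for u in c]);print(P)
f=P[[0,1,4,5]].mean(0);b=P[[2,3,6,7]].mean(0);v=f-b
print("len",np.linalg.norm(v),"yaw",np.degrees(np.arctan2(v[1],v[0])),"seat",b+v*30/65)
# side check of prongs
for u in [(590,245),(745,265),(565,298),(722,322)]: print("side",on_z("side",side(u),58))
for n,c in(("blue",[(161,331),(237,336),(229,416),(149,410)]),("red",[(463,351),(533,335),(551,409),(484,426)])):
    B=np.array([on_z("top",full(u),65) for u in c]);print(n,B.mean(0),[round(np.linalg.norm(B[i]-B[i-1])) for i in range(4)])
E
```

```text
head top [619.6  53.3  93.7] [1.6 1.6]
  on z=93: [618.1  53.1  93. ] [621.5  52.1  93. ]
head top [630.2 -16.3  90.1] [1. 1.]
  on z=93: [628.6 -16.5  93. ] [630.  -12.1  93. ]
head top [640.8 -85.2  90.3] [1. 1.]
  on z=93: [639.2 -85.3  93. ] [640.7 -81.1  93. ]
rack len 140.133613094691 yaw 8.716348363264137
[[489.9  -2.8  58. ]
 [488.3 -25.8  58. ]
 [422.  -18.5  58. ]
 [423.6   4.8  58. ]
 [484.8 -40.3  58. ]
 [483.7 -63.7  58. ]
 [417.  -57.7  58. ]
 [419.2 -32.8  58. ]]
len 66.60175736660109 yaw -6.101163747524905 seat [451.  -29.3  58. ]
side [485.4 -47.2  58. ]
side [420.3 -44.8  58. ]
side [489.2  -7.1  58. ]
side [424.6  -2.5  58. ]
blue [453.  262.1  65. ] [128, 125, 129, 129]
red [ 452.  -246.2   65. ] [125, 118, 122, 112]
```

```bash
cat >> h.py <<'E'
yr=np.radians(8.7); xr=np.array([np.cos(yr),np.sin(yr),0]); yv=np.array([-np.sin(yr),np.cos(yr),0])
ax=-.574*xr+np.array([0,0,.819])
C=np.array([629.6,-15.8,92.5])
mouth=lambda k: C+yv*(70*k)-22*ax      # k=1,0,-1
def eul(z,y): 
    x=np.cross(y,z); return R.from_matrix(np.c_[x,y,z]).as_euler('xyz')
TILT=eul(-ax/np.linalg.norm(ax),-yv)
yg=np.radians(-6.1); xg=np.array([np.cos(yg),np.sin(yg),0]); ygv=np.array([-np.sin(yg),np.cos(yg),0])
DOWN=eul(np.array([0,0,-1.]),-ygv)
SEAT=np.array([451,-29.3,58.])
BIN={"short":np.array([453,262,0.]),"long":np.array([452,-246,0.])}
def st(m=""):
    s=bot.get_state(); print(m,"t%.1f"%s["t"],"tcp",np.round(s["tcp_pos"],1),"F",np.round(s["contact_force"],1),"op %.3f"%s["opening"],"gf %.0f"%s["gripper_force"]); return s
def pick(k):
    m=mouth(k); bot.grip(.5,60)
    bot.move_ptp(m+85*ax,TILT); bot.movel(m+35*ax,max_speed=120)
    hit=bot.movel(m-6*ax,max_speed=40,threshold=6)
    s=st("touch %s"%hit); print(" height along axis",(s["tcp_pos"]-m)@ax, "joints",np.round(s["qpos"],2))
    return s["tcp_pos"]
E
python3 - <<'E'
from h import *
for k in(-1,0,1):
    for d in(0,85,110):
        q=solve_ik(mouth(k)+d*ax,TILT);print(k,d,None if q is None else np.round(q,2))
for p in [SEAT+[0,0,80],SEAT,BIN["short"]+[0,0,70],BIN["long"]+[0,0,140]]: print(np.round(solve_ik(p,DOWN),2))
pick(-1)
E
```

```text
-1 0 [-0.37  0.43 -0.76 -0.17  0.29  2.7 ]
-1 85 [-0.43  0.24 -0.8   0.    0.32  2.65]
-1 110 [-0.45  0.18 -0.81  0.06  0.33  2.63]
0 0 [-0.24  0.41 -0.83 -0.24  0.22  2.81]
0 85 [-0.29  0.2  -0.87 -0.06  0.25  2.77]
0 110 [-0.3   0.13 -0.87  0.    0.25  2.76]
1 0 [-0.1   0.39 -0.86 -0.28  0.14  2.94]
1 85 [-0.13  0.18 -0.9  -0.1   0.16  2.91]
1 110 [-0.14  0.11 -0.91 -0.04  0.16  2.9 ]
[-0.23  0.24 -0.58  0.75  0.    3.02]
[-0.23  0.36 -0.67  0.54  0.    3.02]
[ 0.38  0.45 -0.48  0.65  0.   -2.65]
[-0.64  0.34 -0.42  0.81  0.    2.61]
touch True t4.1 tcp [653.2 -82.9  73.1] F [-3.5 -0.7  6.8] op 0.501 gf 4
 height along axis -1.3962357231954743 joints [-0.37  0.44 -0.76 -0.17  0.29  2.7 ]
```

```bash
cat >> h.py <<'E'
def lift(m):   # m: tcp at touch
    bot.movel(m+4.5*ax,max_speed=40); bot.grip(0.0,70); st("gripped")
    bot.movel(m+85*ax,max_speed=150); st("out")
def gauge(off=(0,0)):
    p=SEAT+xg*off[0]+ygv*off[1]
    bot.move_ptp(p+[0,0,75],DOWN); s=st("above"); 
    hit=bot.movel(p+[0,0,-10],max_speed=35,threshold=8); s=st("gauge hit %s"%hit)
    cv2.imwrite("pics/g%.0f.png"%(10*s["t"]),cv2.resize(imaging.capture("side")[170:290,210:370],(800,600),interpolation=cv2.INTER_CUBIC))
E
python3 - <<'E'
from h import *
lift(bot.get_state()["tcp_pos"]); gauge()
E
ls pics
```

```text
gripped t4.7 tcp [650.3 -82.8  76.9] F [-4.3  1.2  5. ] op 0.253 gf 68
out t5.4 tcp [604.9 -90.4 142.4] F [-0.2 -0.2 -0.7] op 0.249 gf 69
above t6.1 tcp [451.9 -29.2 132.1] F [ 0.   0.  -1.8] op 0.250 gf 69
gauge hit True t7.8 tcp [451.5 -28.9  68.2] F [0.8 0.7 5.4] op 0.253 gf 69
a.png
b.png
g78.png
side0.png
top0.png
```

View pics/g78.png

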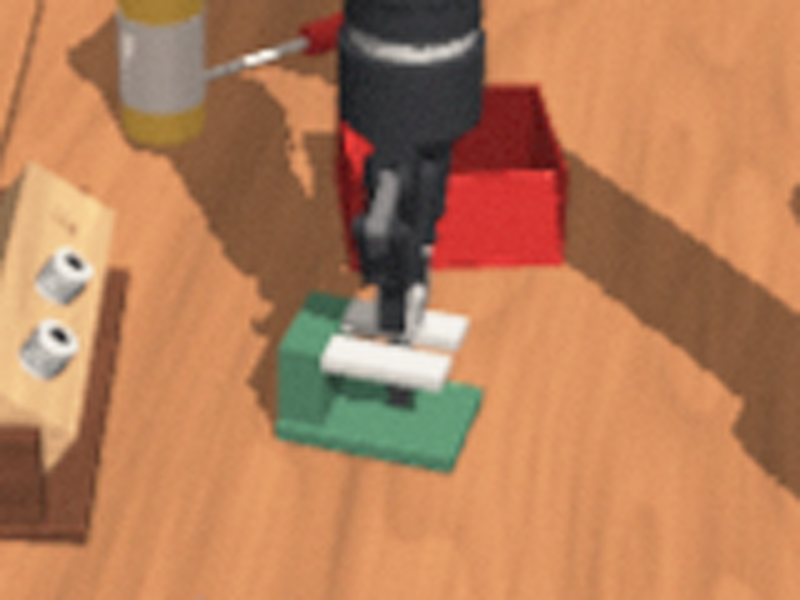

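The picture shows the shank in the slot, at about (400,395), with the fingertips at (395,340), just above the prongs. The TCP stopped at 68.2. I predicted about 68.6 for long and 60.6 for short, so this bolt is long and goes in the red bin.

```bash
cat >> h.py <<'E'
def place(kind,dx=0):
    p=bot.get_state()["tcp_pos"]; bot.movel([p[0],p[1],145],max_speed=150)
    b=BIN[kind]+[dx,0,0]; o=eul(np.array([0,0,-1.]),-np.array([-np.sin(W[kind]),np.cos(W[kind]),0]))
    bot.move_ptp(b+[0,0,150],o); bot.movel(b+[0,0,72 if kind=="long" else 64],max_speed=120); st("at bin")
    bot.grip(.5); bot.movel(b+[0,0,150],max_speed=200)
W={"short":.9,"long":-.1}
E
python3 - <<'E'
from h import *
place("long",0); lift(pick(0)); gauge()
E
```

```text
at bin t10.2 tcp [ 452.5 -245.8   72.5] F [ 0.2  0.1 -1.2] op 0.256 gf 69
touch True t13.7 tcp [642.7 -13.7  73.1] F [-2.9 -0.8  6.3] op 0.505 gf 4
 height along axis -1.4687544097313787 joints [-0.24  0.41 -0.82 -0.24  0.22  2.81]
gripped t14.3 tcp [639.9 -13.6  76.9] F [-4.2  1.5  5. ] op 0.252 gf 68
out t15.0 tcp [594.5 -21.3 142.5] F [ 0.4 -0.5 -1.5] op 0.250 gf 69
above t15.8 tcp [451.7 -29.2 132.1] F [-0.7  0.4 -1.4] op 0.251 gf 69
gauge hit True t17.6 tcp [451.1 -28.8  60.8] F [-0.1  0.3  5.7] op 0.252 gf 70
```

The TCP stopped at 60.8, which is short. I'll open the fingers briefly so the head settles on the prongs, then grip again slightly higher.

```bash
python3 - <<'E'
from h import *
p=bot.get_state()["tcp_pos"]
bot.grip(.34); bot.movel(p+[0,0,2],max_speed=30)
cv2.imwrite("pics/s.png",cv2.resize(imaging.capture("side")[210:270,250:330],(800,600),interpolation=cv2.INTER_CUBIC))
bot.grip(0,70); st("regrip")
place("short"); cv2.imwrite("pics/t2.png",imaging.capture("top")); lift(pick(1)); gauge()
E
```

```text
regrip t18.4 tcp [451.3 -28.8  63.1] F [-1.4  1.2  5.7] op 0.252 gf 68
at bin t21.1 tcp [453.7 261.9  64.6] F [ 0.1 -0.8 -1.4] op 0.246 gf 69
touch True t24.7 tcp [632.1  55.4  73. ] F [-2.9 -0.3  6.5] op 0.497 gf 4
 height along axis -1.5596498779861678 joints [-0.1   0.4  -0.86 -0.28  0.14  2.94]
gripped t25.3 tcp [629.2  55.6  76.8] F [-3.7  1.   4.7] op 0.252 gf 68
out t26.0 tcp [584.   47.8 142.4] F [ 0.7  0.6 -0.4] op 0.253 gf 69
above t26.8 tcp [451.4 -29.2 132. ] F [-0.2  0.5 -2.2] op 0.252 gf 69
gauge hit True t28.5 tcp [451.5 -28.9  68.3] F [-0.9  1.5  6.4] op 0.253 gf 70
```

View pics/s.png

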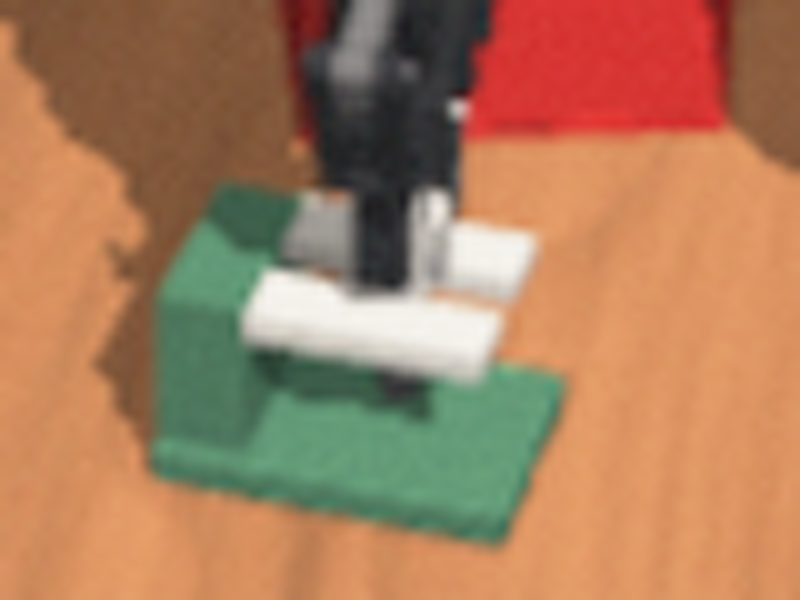

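View pics/t2.png

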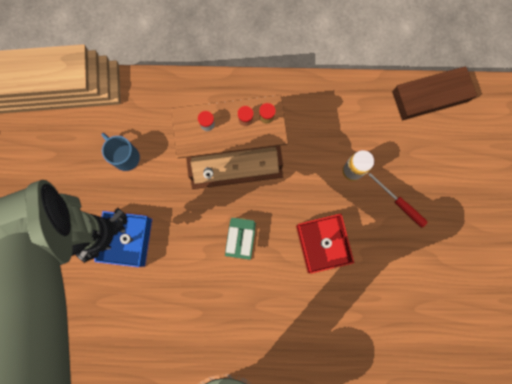

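The gauge crop shows the short bolt's head seated at prong level, at about (430,285). The top view shows one bolt in the red bin at (327,242) and one in the blue bin at (125,239), both apparently standing upright. The third bolt stopped at 68.3, so it is long and goes in the red bin, offset from the first.

```bash
python3 - <<'E'
from h import *
place("long",33); bot.movel([380,-200,230],max_speed=200); bot.dwell(.5); st()
a=imaging.capture("top");b=imaging.capture("side")
cv2.imwrite("pics/end.png",cv2.resize(np.hstack([a,b]),(800,300),interpolation=cv2.INTER_AREA))
E
```

```text
at bin t30.9 tcp [ 485.6 -245.8   72.6] F [ 0.3 -1.1 -0.9] op 0.255 gf 69
 t33.1 tcp [ 380.1 -200.   229.8] F [-1.  -0.1 -0.5] op 0.501 gf 0
```

View pics/end.png

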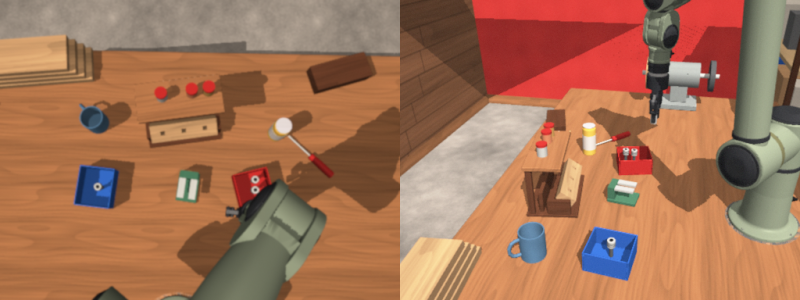

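Two bolts are in the red bin, at (255,183) top and (630,152) side. One is in the blue bin, at (97,186) top and (611,245) side. The rack is empty and the oil can, mug and screwdriver look undisturbed.

```bash
python3 -c "
from bench import bot
print(bot.sign_off())"
```

```text
the job is handed in; nothing more can be done
None
```

The job is handed in after about 33 s of robot time: all three bolts were checked one at a time in the gauge, the two long ones are in the red bin and the short one is in the blue bin, and the oil can, mug and screwdriver look undisturbed in the last pictures.

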